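Line up the plant pots by size

ROBOT

A 6-joint arm with a two-finger parallel gripper is mounted at the origin on the work surface. World frame = base frame: x ahead of the robot, y to its left, z up, the work surface at z = 0. Lengths are in m, angles in rad, forces in N, time in s.
With the tool pointing down it reaches from about 0.25 to 0.85 m from the base axis. Payload 12.5 kg.
Tool frame: the origin (TCP) lies on the centre line of the jaws, within the pads' length; the fingertips stand ahead of it and the grasp point (between the pads) is the TCP (tcp_to_tips is the x of the fingertips in the tool frame, in m); x points along the fingers, y is the direction in which the jaws open and shut, and the axes are right-handed (so a half turn about x gives the same grasp; the last joint's range is limited). The gripper opens to 93 mm and grips with 3 to 60 N. Pads are 15 mm wide; open, the fingers measure 128 mm over their backs; the gripper's body (75 mm by 188 mm) begins 65 mm behind the grasp point.
Start: joints at [-1.23, 0.351, 1.652, -0, 1.139, -0.085], TCP at [0.227, -0.501, 0.238] pointing down, gripper open.
Joint ranges: [-2.75, 2.75], [-0.79, 2.1], [0.01, 2.65], [-1.57, 4.71], [0.07, 3.14], [-2.87, 2.87]. Speed limits (rad/s): [2.22, 2.22, 2.79, 3.14, 3.14, 3.14].

INTERFACE

Orientations are given as a rotation vector (axis times angle).
In Python, from bench import * gives the robot as it stands. The module is installed in compiled form; this text tells all that it offers.
- The arm moves only by the shell command python3 -m handwheel 'ROWS' [FORCE]. ROWS is a JSON object of lists of equal length, an entry for each row: "translation": the shift along the tool's x, y, z normalised to -1 to 1, where 1 is 100 mm, a list of three; "yaw": the turn about the tool's x normalised to -1 to 1, where 1 is 30 degrees; "claw": the finger opening in mm, from 0 to 93. A call has 1 to 8 rows; each row shifts and turns the commanded pose from where the row before left it, along the tool's axes as they then stand; what a row does not reach is not made up. A row lasts 1/8 s, in which the tool goes at most 62.5 mm and 10.7 degrees, less where a joint would pass 70% of its speed; a pose out of reach is approached as far as the arm can. A call with a number of a shift or a turn outside -1 to 1 is refused whole. A call with a gripper value outside its range is refused whole. The fingers move at their own pace and stop on an object; FORCE is the grip in N (left out, the last holds). Time passes only in rows, so rows that do not move let the fingers close. It gives the time, the measured TCP pose, the force and the opening at its end, in the units of the state.
- read_state(): the state, without advancing time (a new reading comes with each control period).
- get_image(name): name is "side" or "top"; returns a dict with "img" (384x512x3 uint8, blue, green, red), "range_z" (384x512 float32, m along the optical axis (not along the pixel's ray), 0 where there is no reading), "fx", "fy", "cx", "cy" (pixels), "rvec" (rotation vector, rad) and "tvec" (3), from world to camera coordinates, as OpenCV has them. Camera axes: x right, y down, z forward; pixel columns grow to the right and rows downward; lengths in m; the calibration is good to about 2 mm. A picture is of the moment at which its call begins.
- close_job(): hands the job in, once; it reports no verdict.
The state is a dict: "time_s": time; "joint_pos": joint angles; "qvel": joint speeds; "effort": joint torques, N m; "eef_pos": TCP position; "eef_rot": TCP orientation; "force": force on the tool from outside, world axes, zero at the start; "wrist_torque": the same for the moment, N m; "opening": opening from 0.0 (shut) to 1.0 (fully open).
Only numpy, scipy, OpenCV 4.12 (cv2) and the standard library are available. Lean on these libraries where they do the work, as an engineer would, in place of code of your own. Each camera call takes 0.05 s, during which the arm holds its last target.

TASK

Line the four loose terracotta pots up by size on the four pot stands of the plywood board: the smallest next to the yellow end block, then each larger one in turn, the largest at the grey end. Set each pot upright, mouth up, well centred on its stand (the stands' colours do not matter), and leave the potted seedling where it is.

Things in the scene. Friction and masses are not known exactly. Their poses are not given: they have to be found in the camera images.
- pot_1: The smallest of four loose, empty, hollow terracotta pots: 38 mm across its round collar (upright outside, the top 18 mm of its height), 36 mm high, wall 4 mm, tapering below the collar to a foot about 27 mm across; 35 g give or take a third. It starts upright, mouth up, standing directly on the bench top. Origin: centre of its underside, z axis up out of its mouth.
- pot_2: The second smallest of four loose, empty, hollow terracotta pots: 47 mm across its round collar (upright outside, the top 18 mm of its height), 48 mm high, wall 4 mm, tapering below the collar to a foot about 33 mm across; 60 g give or take a third. It starts upright, mouth up, standing directly on the bench top. Origin: centre of its underside, z axis up out of its mouth.
- pot_3: The second largest of four loose, empty, hollow terracotta pots: 56 mm across its round collar (upright outside, the top 18 mm of its height), 60 mm high, wall 4 mm, tapering below the collar to a foot about 39 mm across; 100 g give or take a third. It starts upright, mouth up, standing directly on the bench top. Origin: centre of its underside, z axis up out of its mouth.
- pot_4: The largest of four loose, empty, hollow terracotta pots: 65 mm across its round collar (upright outside, the top 18 mm of its height), 72 mm high, wall 4 mm, tapering below the collar to a foot about 46 mm across; 150 g give or take a third. It starts upright, mouth up, standing directly on the bench top. Origin: centre of its underside, z axis up out of its mouth.
- stand_white: A white flat round pot stand, fixed, 80 mm across and 6 mm thick. One of four (white, blue, green, black) in a row on a plywood board, about 95 mm apart; the colours change places and do not say which pot goes where. Origin: centre of its underside, on the board's top, 10 mm above the bench; its top is 6 mm above that.
- stand_blue: A blue flat round pot stand, fixed, 80 mm across and 6 mm thick. One of four (white, blue, green, black) in a row on a plywood board, about 95 mm apart; the colours change places and do not say which pot goes where. Origin: centre of its underside, on the board's top, 10 mm above the bench; its top is 6 mm above that.
- stand_green: A green flat round pot stand, fixed, 80 mm across and 6 mm thick. One of four (white, blue, green, black) in a row on a plywood board, about 95 mm apart; the colours change places and do not say which pot goes where. Origin: centre of its underside, on the board's top, 10 mm above the bench; its top is 6 mm above that.
- stand_black: A black flat round pot stand, fixed, 80 mm across and 6 mm thick. One of four (white, blue, green, black) in a row on a plywood board, about 95 mm apart; the colours change places and do not say which pot goes where. Origin: centre of its underside, on the board's top, 10 mm above the bench; its top is 6 mm above that.
- end_yellow: Yellow block, 80 x 24 x 14 mm, fixed across one end of the board (100 x 520 x 10 mm); it marks where the smallest pot belongs. A like grey block lies at the other end; the two change ends. The stands' centres lie about 85, 180, 275 and 370 mm from this block's. Origin: centre of its underside, 10 mm above the bench.
- seedling: A green seedling in a black pot, 68 mm across and 62 mm high (about 115 mm with its leaves), loose, standing on the bench to the left of the work; a bystander. Origin: centre of the underside.
Mind the look-alikes: they are no part of the job. Leave any blue or green look-alike of the pot_3 alone.

How it is judged:
By the outcome, as a careful person would: the job done as asked, in the order asked, and still so for the second after the job is handed in, with the robot touching nothing.
It also fails if it takes over 96 s, if anything falls off the work surface, if the arm or the gripper's body presses on something with over 40 N, if the wrist force passes 120 N, or if a joint passes its speed limit or range.

## Working session

There is one attempt and no reset: what is moved stays moved. The work goes in short steps, Python scripts to look and compute and a shell command to move; the robot and the scene stay as the last step left them, time stands still between calls to the robot, and variables do not carry over. Pictures are saved under pics/ and viewed, and the job is handed in when it is done.

```bash
mkdir -p pics; python3 - <<'E'
from bench import *
import cv2,json
for n in("top","side"):
    d=get_image(n); cv2.imwrite(f"pics/{n}0.png",d["img"])
    print(n,d["fx"],d["cx"],d["cy"],d["rvec"],d["tvec"])
s=read_state();print(s)
E
```

```text
top 483.1030143943279 272.1538242009021 198.0429526582855 [ 2.17790597 -2.11229357  0.20173801] [0.04643743 0.51800163 1.25080635]
side 383.9952144330798 249.0381452173295 193.6220948260214 [ 2.24796941 -0.15993746  0.08001055] [-0.47707813  0.12709197  0.824245  ]
{'time_s': 0.1, 'joint_pos': array([-1.22957961e+00,  3.51182731e-01,  1.65236252e+00, -3.18793598e-06,
        1.13911910e+00, -8.45921792e-02]), 'qvel': array([ 0.00116289,  0.0006777 , -0.00206245, -0.00057345,  0.00037325,
       -0.00028253]), 'effort': array([ 1.59713050e-03, -4.98027813e+01, -2.85707295e+01,  7.00456300e-02,
        2.38911359e-02, -3.55924919e-05]), 'eef_pos': array([ 0.2271082 , -0.50059407,  0.23715413]), 'eef_rot': array([ 1.9865488 ,  0.43056555, -1.98683338]), 'force': array([-0.78441413,  0.20047569, -0.36514518]), 'wrist_torque': array([-0.06596797, -0.00843989, -0.0241988 ]), 'opening': 0.9999926429153163}
```

View pics/top0.png

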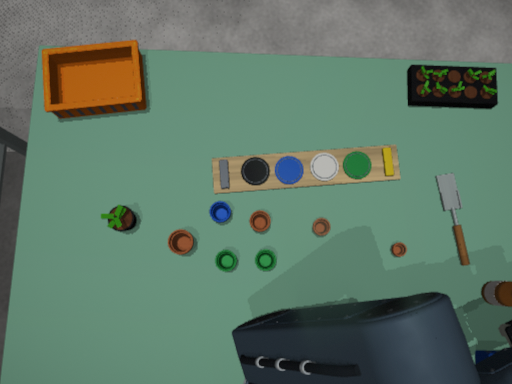

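View pics/side0.png

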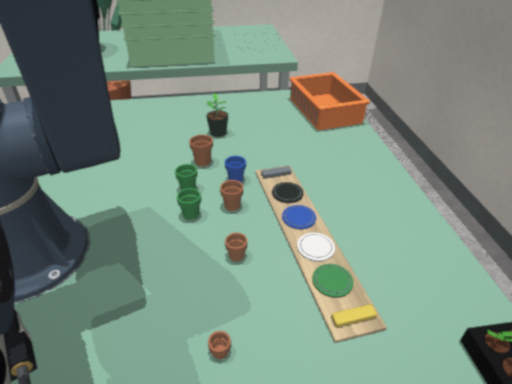

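The top view shows:
- **Terracotta pots:** px (181,242) is the largest, then (260,222), (321,227), and (398,250) is the smallest.
- **Look-alikes:** blue (221,212), green (227,260) and green (265,260). The brown jar (500,292) and the seedling pot (122,218) are also not wanted.
- **Stands, from yellow to grey:** green, white, blue, black, with the yellow block at (388,161).

I'll choose the four terracotta pots by colour and size, then check the sizes by measurement and one close crop.

```bash
cat > h.py <<'E'
from bench import *
import cv2,numpy as np
from scipy.spatial.transform import Rotation as Ro
def cloud(n):
    d=get_image(n); z=d["range_z"]; v,u=np.mgrid[0:384,0:512]
    P=np.stack([(u-d["cx"])/d["fx"]*z,(v-d["cy"])/d["fy"]*z,z],-1)
    R=cv2.Rodrigues(np.array(d["rvec"]))[0]
    W=(P-np.array(d["tvec"]).ravel())@R
    W[z==0]=np.nan
    return d,W,R
def plane(d,R,px,zz):
    px=np.atleast_2d(px).astype(float)
    r=np.c_[(px[:,0]-d["cx"])/d["fx"],(px[:,1]-d["cy"])/d["fy"],np.ones(len(px))]@R
    c=-R.T@np.array(d["tvec"]).ravel()
    return c+r*((zz-c[2])/r[:,2])[:,None]
def circ(p):
    A=np.c_[2*p,np.ones(len(p))];s=np.linalg.lstsq(A,(p**2).sum(1),rcond=None)[0]
    return s[:2],np.sqrt(s[2]+s[0]**2+s[1]**2)
E
cat > m.py <<'E'
from h import *
def terr(d):
    h=cv2.cvtColor(d["img"],cv2.COLOR_BGR2HSV)
    return ((h[...,0]<14)|(h[...,0]>172))&(h[...,1]>100)
for n,seeds in(("top",[(398,250),(321,227),(260,222),(181,242)]),("side",[(219,345),(236,246),(232,195),(202,150)])):
    d,W,R=cloud(n); m=terr(d)
    k,lab,st,ce=cv2.connectedComponentsWithStats(m.astype(np.uint8))
    for i,(s,H) in enumerate(zip(seeds,(.036,.048,.06,.072))):
        l=[lab[s[1]+a,s[0]+b] for a in range(-8,9) for b in range(-8,9) if lab[s[1]+a,s[0]+b]]
        if not l: print("none");continue
        l=max(set(l),key=l.count)
        w=W[lab==l]; w=w[~np.isnan(w[:,0])]
        zmax=np.percentile(w[:,2],97)
        r=w[np.abs(w[:,2]-zmax)<.006][:,:2]
        c,rad=cv2.minEnclosingCircle(r.astype(np.float32))
        print(n,"pot",i+1,"zrim %.3f"%zmax,"c",np.round(c,4),"dia %.3f"%(2*rad),"px",st[l])
d,W,R=cloud("top"); h=cv2.cvtColor(d["img"],cv2.COLOR_BGR2HSV)
def blob(mask,x0,x1,y0,y1,zz,name):
    q=np.zeros_like(mask);q[y0:y1,x0:x1]=mask[y0:y1,x0:x1]
    c=max(cv2.findContours(q.astype(np.uint8),cv2.RETR_EXTERNAL,cv2.CHAIN_APPROX_NONE)[0],key=cv2.contourArea)
    if name.startswith("end"): e=cv2.minAreaRect(c); p=plane(d,R,e[0],zz)[0];print(name,p,e);return
    p=plane(d,R,c[:,0,:],zz)[:,:2]; h=cv2.convexHull(p.astype(np.float32))
    o,r=cv2.minEnclosingCircle(p.astype(np.float32)); cc,rr=circ(h[:,0,:].astype(float))
    print(name,np.round(o,4),round(2*r,4),np.round(cc,4),round(2*rr,4),"z",np.round(np.nanmedian(W[q>0][:,2]),4))
H,S,V=[h[...,i].astype(int) for i in range(3)]
blob((S<60)&(V>150),305,345,148,185,.016,"white")
blob((H>100)&(H<130)&(S>120),270,308,150,190,.016,"blue")
blob((H>50)&(H<85)&(S>130),340,376,145,185,.016,"green")
blob(V<60,238,275,152,190,.016,"black")
blob((H>20)&(H<35)&(S>180),375,400,140,180,.024,"end_yellow")
# look-alikes & seedling
for nme,s in(("blueL",(221,212)),("greenL1",(227,260)),("greenL2",(265,260)),("seed",(122,218))):
    w=W[s[1]-16:s[1]+17,s[0]-16:s[0]+17].reshape(-1,3);w=w[w[:,2]>.03]
    print(nme,np.round(np.nanmean(w,0),3),np.round(np.nanmin(w,0),3),np.round(np.nanmax(w,0),3))
i=d["img"][190:290,150:430];cv2.imwrite("pics/crop1.png",cv2.resize(i,None,fx=2.8,fy=2.8,interpolation=2))
s=read_state();print(Ro.from_rotvec(s["eef_rot"]).as_matrix().round(3))
E
python3 m.py
```

```text
top pot 1 zrim 0.038 c [ 0.3909 -0.2792] dia 0.037 px [392 243  14  14 146]
top pot 2 zrim 0.051 c [ 0.4432 -0.0697] dia 0.045 px [313 219  17  16 194]
top pot 3 zrim 0.062 c [0.4517 0.0939] dia 0.055 px [250 211  20  21 335]
top pot 4 zrim 0.074 c [0.3913 0.2949] dia 0.065 px [168 230  25  24 485]
side pot 1 zrim 0.036 c [ 0.3909 -0.2832] dia 0.037 px [209 332  21  26 431]
side pot 2 zrim 0.048 c [ 0.4447 -0.072 ] dia 0.046 px [226 233  21  27 405]
side pot 3 zrim 0.059 c [0.4532 0.0909] dia 0.055 px [221 181  21  29 461]
side pot 4 zrim 0.071 c [0.3924 0.2944] dia 0.066 px [190 136  22  29 478]
white [ 0.615  -0.0793] 0.0814 [ 0.6154 -0.079 ] 0.0794 z 0.016
blue [0.6017 0.0189] 0.078 [0.602  0.0187] 0.0764 z 0.0163
green [ 0.6225 -0.1692] 0.0773 [ 0.622  -0.1696] 0.0751 z 0.0164
black [0.5952 0.1116] 0.0778 [0.5952 0.1116] 0.0759 z 0.0163
end_yellow [ 0.63238592 -0.25399418  0.024     ] ((387.4308166503906, 161.4461669921875), (27.78377914428711, 8.434361457824707), 82.87498474121094)
blueL [0.475 0.2   0.051] [0.445 0.172 0.03 ] [0.499 0.225 0.063]
greenL1 [0.347 0.18  0.05 ] [0.319 0.151 0.03 ] [0.373 0.206 0.066]
greenL2 [0.352 0.075 0.05 ] [0.325 0.048 0.03 ] [0.377 0.103 0.065]
seed [0.444 0.449 0.077] [0.414 0.421 0.03 ] [0.479 0.487 0.118]
[[-0.     0.413 -0.911]
 [ 0.    -0.911 -0.413]
 [-1.    -0.    -0.   ]]
```

View pics/crop1.png

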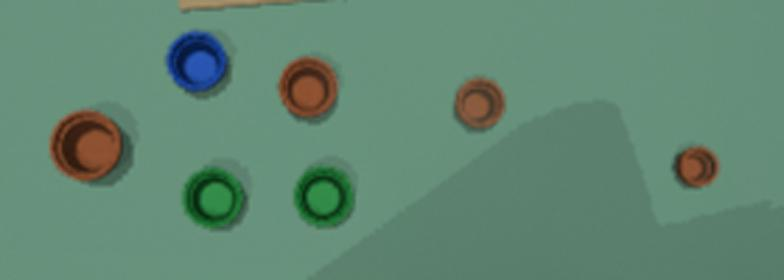

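The crop confirms four terracotta pots in size order. The measured diameters are 37, 45, 55 and 65 mm and the rim heights match. The yellow end is at y=-0.254, with the green stand beside it.

```bash
cat > go.py <<'E'
import sys
from h import *
# usage go.py x y [z]: needed shift in tool axes (mm)
s=read_state();M=Ro.from_rotvec(s["eef_rot"]).as_matrix();p=s["eef_pos"]
t=np.array([float(a) for a in sys.argv[1:4]])
print("t",round(s["time_s"],2),"pos",p.round(4),"jaw ang deg",np.degrees(np.arctan2(M[1,1],M[0,1])).round(2),"tilt",M[:,0].round(3),"F",s["force"].round(1),"open mm",round(s["opening"]*93,1))
print("tool shift mm",(M.T@(t-p)*1e3).round(1))
E
python3 - <<'E'
import bench
from h import *
print([k for k in dir(bench) if not k.startswith('_')]); print(getattr(bench,"tcp_to_tips",None))
d,W,R=cloud("side")
x,y,z=W[...,0],W[...,1],W[...,2]
d,W,R=cloud("top"); w=W[270:384,440:512].reshape(-1,3); print(np.nanmax(w,0),np.nanmin(w,0)); w=w[w[:,2]>.02]; print(w[:,2].max(), np.nanmean(w,0))
w=W[280:306,482:512].reshape(-1,3); print("jar",np.nanmean(w,0),np.nanmax(w,0))
E
python3 go.py 0.3909 -0.281 0.15
```

```text
['IKError', 'close_job', 'get_image', 'read_state', 'tcp_to_tips']
0.019
[ 0.34554526 -0.10812602  0.78076975] [ 0.09601179 -0.59659371 -0.01214366]
0.7807697540317033 [ 0.2280593  -0.23423157  0.5988009 ]
jar [ 0.28506298 -0.52108918  0.06548808] [ 0.31857051 -0.5068456   0.12692903]
t 0.35 pos [ 0.2272 -0.5008  0.2375] jaw ang deg -65.6 tilt [-0.  0. -1.] F [-0.  -0.  -0.1] open mm 93.3
tool shift mm [  87.6 -132.5 -239.9]
```

```bash
python3 -m handwheel '{"translation":[[0,0,0],[0,0,0],[0,0,0],[0,0,0],[0,0,0],[0,0,0],[0,0,0],[0,0,0]],"yaw":[-0.34,-0.34,-0.34,-0.34,-0.34,-0.34,-0.33,0],"claw":[70,70,70,70,70,70,70,70]}' 15; python3 go.py 0.391 -0.281 0.15
```

```text
time_s: 1.35
eef_pos: [0.2272, -0.5008, 0.2376]
eef_rot: [1.139, 1.253, -1.139]
force: [-0.6, 0.2, 0.3]
opening: 0.753
t 1.35 pos [ 0.2272 -0.5008  0.2376] jaw ang deg 5.43 tilt [-0.  0. -1.] F [-0.6  0.2  0.3] open mm 70.0
tool shift mm [  87.6  183.9 -203.3]
```

```bash
python3 -m handwheel '{"translation":[[0,0.3,-0.4],[0.1,0.4,-0.4],[0.2,0.4,-0.4],[0.2,0.4,-0.4],[0.2,0.34,-0.43],[0.17,0,0],[0,0,0],[0,0,0]],"yaw":[0,0,0,0,0,0,0,0],"claw":[70,70,70,70,70,70,70,70]}'; python3 m.py | grep pot; python3 go.py 0.391 -0.281 0.028
python3 - <<'E'
from h import *
cv2.imwrite("pics/s1.png",get_image("side")["img"])
E
```

```text
time_s: 2.35
eef_pos: [0.3909, -0.2818, 0.1513]
eef_rot: [1.14, 1.251, -1.14]
force: [0.3, -0.2, 1.0]
opening: 0.751
top pot 1 zrim 0.039 c [ 0.3898 -0.2805] dia 0.036 px [392 243  14  13 133]
top pot 2 zrim 0.051 c [ 0.4438 -0.0694] dia 0.044 px [313 219  17  16 185]
top pot 3 zrim 0.062 c [0.4523 0.0937] dia 0.055 px [250 211  20  21 335]
top pot 4 zrim 0.074 c [0.3906 0.2953] dia 0.064 px [168 230  25  24 485]
side pot 1 zrim 0.037 c [ 0.3919 -0.283 ] dia 0.037 px [209 332  21  26 432]
side pot 2 zrim 0.076 c [0. 0.] dia 0.000 px [230 247   6   6  30]
t 2.5 pos [ 0.3909 -0.2818  0.1513] jaw ang deg 5.39 tilt [ 0.001 -0.001 -1.   ] F [1.  0.3 0.4] open mm 70.0
tool shift mm [ 1.233e+02  1.000e-01 -9.000e-01]
```

View pics/s1.png

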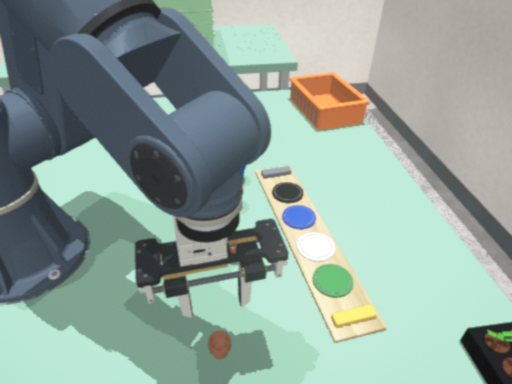

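The gripper, with fingers at (185,305) and (245,290), straddles pot_1 at (219,345). The estimates agree within 2 mm, so I'll descend and grip.

```bash
python3 -m handwheel '{"translation":[[0.3,0,0],[0.4,0,0],[0.3,0,0],[0.2,0,0],[0.03,0,0],[0,0,0],[0,0,0],[0,0,0]],"yaw":[0,0,0,0,0,0,0,0],"claw":[70,70,70,70,70,70,30,30]}' 12;python3 -m handwheel '{"translation":[[0,0,0],[0,0,0],[0,0,0],[0,0,0],[0,0,0],[0,0,0]],"yaw":[0,0,0,0,0,0],"claw":[30,30,30,30,30,30]}'; python3 go.py 0.6222 -0.1714 0.12
```

```text
time_s: 3.55
eef_pos: [0.3912, -0.2814, 0.0283]
eef_rot: [1.138, 1.252, -1.138]
force: [0.4, 0.6, -1.1]
opening: 0.587
time_s: 4.3
eef_pos: [0.391, -0.2813, 0.0278]
eef_rot: [1.138, 1.253, -1.138]
force: [-0.7, 0.6, 6.1]
opening: 0.407
t 4.3 pos [ 0.391  -0.2813  0.0278] jaw ang deg 5.5 tilt [ 0. -0. -1.] F [-0.7  0.6  6.1] open mm 37.8
tool shift mm [-92.1 240.7 -87.2]
```

```bash
python3 -m handwheel '{"translation":[[-0.1,0,0],[-0.3,0,0],[-0.4,0,0],[-0.12,0,0],[0,0,0],[0,0,0]],"yaw":[0,0,0,0,0,0],"claw":[30,30,30,30,30,30]}'; python3 -m handwheel '{"translation":[[0,0.3,-0.1],[0,0.4,-0.2],[0,0.4,-0.2],[0,0.4,-0.2],[0,0.4,-0.1],[0,0.4,-0.07],[0,0.1,0],[0,0,0]],"yaw":[0,0,0,0,0,0,0,0],"claw":[30,30,30,30,30,30,30,30]}'; python3 go.py 0.6222 -0.1714 0.06
python3 - <<'E'
from h import *
a=get_image("side")["img"];cv2.imwrite("pics/s2.png",a);
a=get_image("top")["img"];cv2.imwrite("pics/t2.png",a);
E
```

```text
time_s: 5.05
eef_pos: [0.3904, -0.2808, 0.1185]
eef_rot: [1.139, 1.255, -1.139]
force: [0.1, 0.1, -0.1]
opening: 0.403
time_s: 6.05
eef_pos: [0.6208, -0.1715, 0.1182]
eef_rot: [1.138, 1.255, -1.139]
force: [-0.4, -0.2, -0.1]
opening: 0.406
t 6.05 pos [ 0.6208 -0.1715  0.1182] jaw ang deg 5.51 tilt [-0.002  0.001 -1.   ] F [-0.4 -0.2 -0.1] open mm 37.7
tool shift mm [58.2  1.5  0. ]
```

View pics/s2.png

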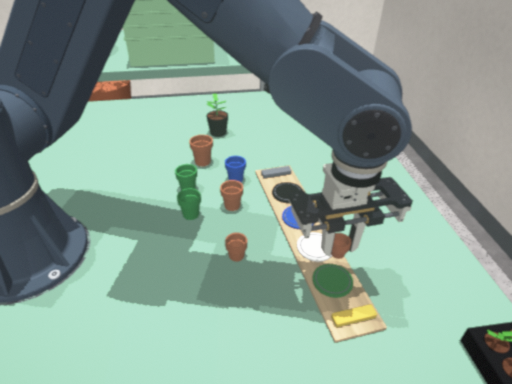

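View pics/t2.png

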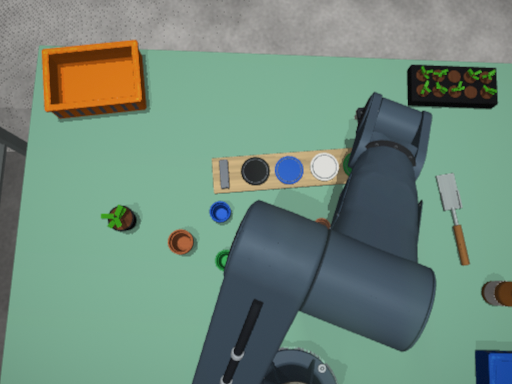

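Pot_1 is held at side px (341,245), above the green stand at (333,280). Next I'll cross-check the stand centres in the side view, using the first unoccluded picture.

```bash
cat > st.py <<'E'
from h import *
d,W,R=cloud("side"); img=cv2.imread("pics/side0.png");h=cv2.cvtColor(img,cv2.COLOR_BGR2HSV)
H,S,V=[h[...,i].astype(int) for i in range(3)]
for n,m,(x0,x1,y0,y1) in(("green",(H>50)&(H<85)&(S>130),(308,358,260,300)),("white",(S<60)&(V>150),(294,338,230,262)),("blue",(H>100)&(H<130)&(S>120),(278,320,203,231)),("black",V<75,(268,308,180,204))):
    q=np.zeros(m.shape,np.uint8);q[y0:y1,x0:x1]=m[y0:y1,x0:x1]
    c=max(cv2.findContours(q,0,1)[0],key=cv2.contourArea)
    p=plane(d,R,cv2.convexHull(c)[:,0],.016)[:,:2];o,r=cv2.minEnclosingCircle(p.astype(np.float32));print(n,np.round(o,4),round(2*r,4),circ(p))
E
python3 st.py
python3 - <<'E'
from h import *
d,W,R=cloud("side"); h=cv2.cvtColor(d["img"],cv2.COLOR_BGR2HSV)
m=((h[...,0]<14)|(h[...,0]>172))&(h[...,1]>100);q=m[225:260,325:355]
w=W[225:260,325:355][q]; z=np.percentile(w[:,2],97);print("rim",z,w.min(0),w.max(0))
E
```

```text
rim nan [nan nan nan] [nan nan nan]Traceback (most recent call last):
  File "st.py", line 6, in <module>
    c=max(cv2.findContours(q,0,1)[0],key=cv2.contourArea)
ValueError: max() iterable argument is empty
```

```bash
sed -i 's/(H>50)&(H<85)&(S>130),(308/(H>40)\&(H<90)\&(S>140),(308/' st.py; sed -i 's/    c=max/    if q.sum()<50: print(n,"hsv",h[(y0+y1)\/\/2,(x0+x1)\/\/2]);continue\n    c=max/' st.py; python3 st.py
python3 - <<'E'
from h import *
d,W,R=cloud("side"); h=cv2.cvtColor(d["img"],cv2.COLOR_BGR2HSV)
m=((h[...,0]<14)|(h[...,0]>172))&(h[...,1]>100);q=m[225:260,325:355]
w=W[225:260,325:355][q]; z=np.nanpercentile(w[:,2],97);print("rim",z,np.nanpercentile(w,[2,98],axis=0).round(4))
E
```

```text
green hsv [ 65 123 149]
white [ 0.627 -0.075] 0.1166 (array([ 0.62119753, -0.07663041]), np.float64(0.047655628143858486))
blue [0.601  0.0143] 0.0774 (array([0.60017173, 0.01413891]), np.float64(0.03774240166624568))
black [0.5935 0.1058] 0.0762 (array([0.593209  , 0.10520662]), np.float64(0.036777899352414385))
rim 0.12791252487199836 [[ 0.6063 -0.1907  0.0978]
 [ 0.6362 -0.1566  0.128 ]]
```

```bash
sed -i 's/(S>140),(308,358,260,300)/(S>112)\&(V<175),(305,360,258,303)/; s/(S<60)&(V>150),(294,338,230,262)/(S<45)\&(V>150),(296,337,232,260)/' st.py; python3 st.py; python3 - <<'E'
import cv2
a=cv2.imread("pics/side0.png");h=cv2.cvtColor(a,cv2.COLOR_BGR2HSV)
print(h[280,300:366:3].tolist()); print(h[247,290:342:3].tolist())
cv2.imwrite("pics/c2.png",cv2.resize(a[150:340,240:400],None,fx=3,fy=3))
E
```

```text
green [ 0.6225 -0.1713] 0.0598 (array([ 0.62258131, -0.17112383]), np.float64(0.02941559208452692))
white [ 0.6139 -0.0814] 0.0851 (array([ 0.61392581, -0.0812229 ]), np.float64(0.04146703860131178))
blue [0.601  0.0143] 0.0774 (array([0.60017173, 0.01413891]), np.float64(0.03774240166624568))
black [0.5935 0.1058] 0.0762 (array([0.593209  , 0.10520662]), np.float64(0.036777899352414385))
[[74, 58, 192], [74, 57, 188], [23, 59, 143], [19, 71, 222], [35, 66, 154], [67, 99, 139], [66, 118, 149], [65, 122, 150], [66, 124, 150], [66, 126, 150], [66, 125, 149], [65, 123, 149], [65, 123, 151], [65, 123, 149], [65, 122, 150], [66, 125, 149], [66, 109, 147], [65, 105, 148], [22, 71, 180], [20, 67, 190], [72, 51, 190], [74, 56, 191]]
[[41, 38, 135], [19, 70, 200], [18, 59, 194], [15, 2, 235], [15, 2, 230], [20, 3, 243], [20, 3, 243], [15, 2, 243], [20, 3, 243], [15, 2, 243], [15, 2, 243], [20, 3, 243], [15, 2, 243], [20, 3, 241], [30, 1, 221], [18, 50, 211], [29, 45, 180], [74, 57, 192]]
```

View pics/c2.png

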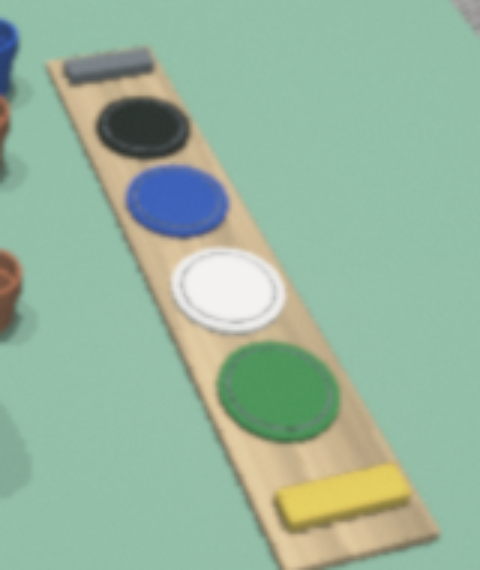

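```bash
python3 -m handwheel '{"translation":[[0.2,0.005,0.02],[0.3,0,0],[0.13,0,0],[0.06,0,0],[0.02,0,0],[0.02,0,0],[0,0,0],[0,0,0]],"yaw":[0,0,0,0,0,0,0,0],"claw":[30,30,30,30,30,30,30,30]}'; python3 go.py 0.6215 -0.1733 0.0440
```

```text
time_s: 7.4
eef_pos: [0.6223, -0.1736, 0.047]
eef_rot: [1.138, 1.252, -1.138]
force: [-0.2, 0.4, -0.7]
opening: 0.406
t 7.4 pos [ 0.6223 -0.1736  0.047 ] jaw ang deg 5.5 tilt [ 0.001 -0.    -1.   ] F [-0.2  0.4 -0.7] open mm 37.7
tool shift mm [ 3.  -0.8 -0.3]
```

```bash
python3 -m handwheel '{"translation":[[0.015,0,0],[0.012,0,0],[0,0,0],[0,0,0]],"yaw":[0,0,0,0],"claw":[30,30,30,30]}'; python3 -m handwheel '{"translation":[[0,0,0],[0,0,0],[0,0,0],[0,0,0]],"yaw":[0,0,0,0],"claw":[50,60,70,70]}';python3 -m handwheel '{"translation":[[-0.2,0,0],[-0.4,0,0],[-0.4,0,0],[0,-0.4,0],[0,-0.5,-0.4],[0,-0.4,-0.4],[0,0,0],[0,0,0]],"yaw":[0,0,0,0,0,0,0,0],"claw":[70,70,70,70,70,70,70,70]}'; python3 go.py 0.444 -0.0708 0.15
python3 - <<'E'
from h import *
a=get_image("side")["img"];cv2.imwrite("pics/s3.png",a);
E
```

```text
time_s: 7.9
eef_pos: [0.6221, -0.1735, 0.0439]
eef_rot: [1.138, 1.253, -1.138]
force: [-0.8, -0.3, -0.8]
opening: 0.402
time_s: 8.4
eef_pos: [0.6222, -0.1735, 0.0439]
eef_rot: [1.138, 1.253, -1.138]
force: [-0.0, -0.5, 0.0]
opening: 0.741
time_s: 9.4
eef_pos: [0.4875, -0.1076, 0.1453]
eef_rot: [1.139, 1.25, -1.137]
force: [0.3, 0.1, -0.1]
opening: 0.753
t 9.4 pos [ 0.4875 -0.1076  0.1453] jaw ang deg 5.51 tilt [ 0.003 -0.001 -1.   ] F [ 0.3  0.1 -0.1] open mm 70.0
tool shift mm [ -4.8 -39.8 -40.8]
```

View pics/s3.png

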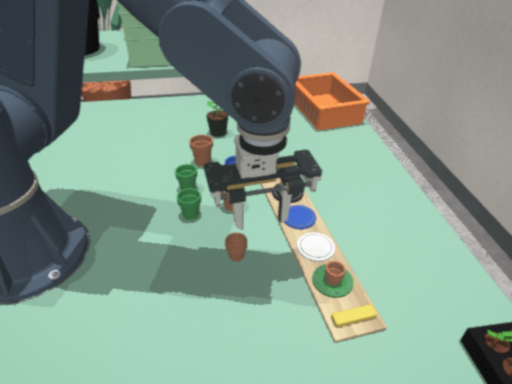

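Pot_1 stands upright, centred on the green stand at (335,273). Next is pot_2.

```bash
python3 -m handwheel '{"translation":[[0,-0.2,-0.2],[0,-0.2,-0.2],[0.2,0,-0.01],[0.4,0,0],[0.3,0,0],[0.16,0,0],[0.01,0,0],[0,0,0]],"yaw":[0,0,0,0,0,0,0,0],"claw":[75,75,75,75,75,75,75,75]}' 15; python3 go.py 0.444 -0.0708 0.038
```

```text
time_s: 10.45
eef_pos: [0.4435, -0.0706, 0.0374]
eef_rot: [1.139, 1.252, -1.138]
force: [-0.0, -0.7, 0.3]
opening: 0.802
t 10.45 pos [ 0.4435 -0.0706  0.0374] jaw ang deg 5.48 tilt [ 0.001 -0.    -1.   ] F [-0.  -0.7  0.3] open mm 74.6
tool shift mm [-0.6  0.5  0.2]
```

```bash
python3 -m handwheel '{"translation":[[0,0,0],[0,0,0],[0,0,0],[0,0,0],[0,0,0],[0,0,0],[0,0,0]],"yaw":[0,0,0,0,0,0,0],"claw":[60,38,38,38,38,38,38]}'; python3 -m handwheel '{"translation":[[-0.1,0,0],[-0.3,0,0],[-0.4,0,0],[-0.1,0,0],[0,0.3,0],[0,0.4,0],[0,0.5,0.1],[0,0.4,0.1]],"yaw":[0,0,0,0,0,0,0,0],"claw":[38,38,38,38,38,38,38,38]}';  python3 go.py 0.613 -0.0788 0.055
python3 - <<'E'
from h import *
d,W,R=cloud("side");cv2.imwrite("pics/s4.png",d["img"])
E
```

```text
time_s: 11.32
eef_pos: [0.4428, -0.0702, 0.0371]
eef_rot: [1.138, 1.253, -1.138]
force: [0.6, 0.3, 4.4]
opening: 0.482
time_s: 12.32
eef_pos: [0.605, -0.0747, 0.126]
eef_rot: [1.138, 1.254, -1.139]
force: [-0.4, -0.2, -0.7]
opening: 0.479
t 12.32 pos [ 0.605  -0.0747  0.126 ] jaw ang deg 5.52 tilt [-0.001  0.    -1.   ] F [-0.4 -0.2 -0.7] open mm 44.6
tool shift mm [71.   7.7  4.9]
```

View pics/s4.png

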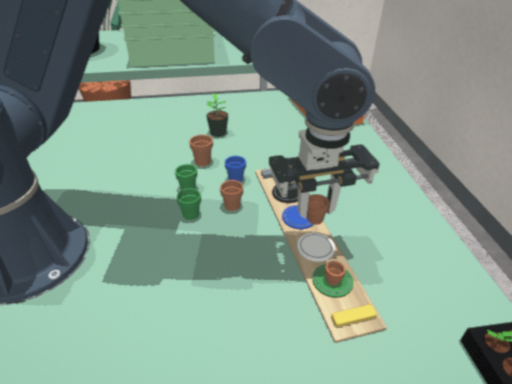

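```bash
python3 - <<'E'
from h import *
d,W,R=cloud("side");cv2.imwrite("pics/c4.png",cv2.resize(d["img"][140:310,240:400],None,fx=3.5,fy=3.5,interpolation=2))
h=cv2.cvtColor(d["img"],cv2.COLOR_BGR2HSV)
m=((h[...,0]<14)|(h[...,0]>172))&(h[...,1]>100)
for (y0,y1,x0,x1) in((188,230,300,335),(258,290,320,350)):
    q=m[y0:y1,x0:x1];w=W[y0:y1,x0:x1][q];print(len(w),np.nanpercentile(w,[1,99],axis=0).round(4))
E
```

```text
442 [[ 0.5899 -0.0993  0.0939]
 [ 0.6289 -0.0552  0.1376]]
341 [[ 0.6043 -0.1925  0.0227]
 [ 0.6385 -0.1573  0.0532]]
```

View pics/c4.png

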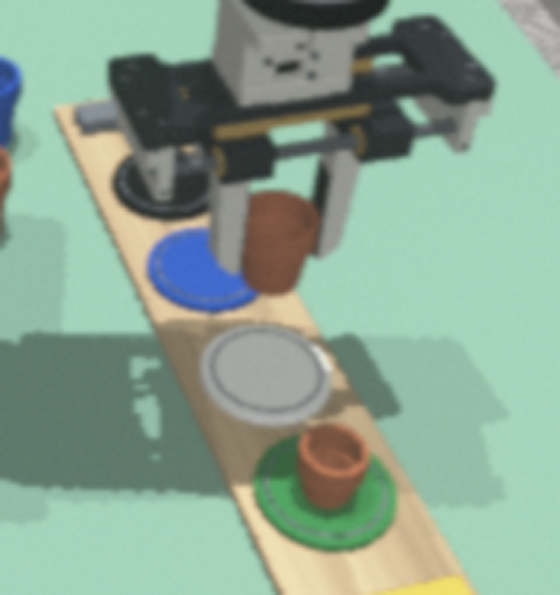

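```bash
python3 -m handwheel '{"translation":[[0.2,0.07,0.05],[0.3,0,0],[0.13,0,0],[0.05,0,0],[0.02,0,0],[0,0,0],[0,0,0]],"yaw":[0,0,0,0,0,0,0],"claw":[38,38,38,38,38,38,38]}'; python3 go.py 0.613 -0.0788 0.0531
```

```text
time_s: 13.3
eef_pos: [0.6115, -0.0791, 0.0576]
eef_rot: [1.139, 1.252, -1.138]
force: [-0.1, 0.5, -0.0]
opening: 0.483
t 13.3 pos [ 0.6115 -0.0791  0.0576] jaw ang deg 5.5 tilt [ 0.001 -0.    -1.   ] F [-0.1  0.5 -0. ] open mm 44.9
tool shift mm [ 4.5  1.5 -0.2]
```

```bash
python3 -m handwheel '{"translation":[[0.02,0.01,0],[0.015,0,0],[0.007,0,0],[0,0,0],[0,0,0]],"yaw":[0,0,0,0,0],"claw":[38,38,38,38,38]}'; python3 -m handwheel '{"translation":[[0,0,0],[0,0,0],[0,0,0],[0,0,0]],"yaw":[0,0,0,0],"claw":[55,65,75,75]}';python3 -m handwheel '{"translation":[[-0.2,0,0],[-0.4,0,0],[-0.4,0,0],[0,-0.4,-0.3],[0,-0.4,-0.5],[0,-0.4,-0.4],[0,-0.3,-0.4],[0,0,0]],"yaw":[0,0,0,0,0,0,0,0],"claw":[78,78,78,78,78,78,78,78]}'; python3 go.py 0.4526 0.0923 0.048
python3 - <<'E'
from h import *
d,W,R=cloud("side");cv2.imwrite("pics/s5.png",d["img"])
E
```

```text
time_s: 13.92
eef_pos: [0.6124, -0.079, 0.053]
eef_rot: [1.138, 1.253, -1.138]
force: [-0.2, 0.1, 6.1]
opening: 0.484
time_s: 14.42
eef_pos: [0.6122, -0.079, 0.0526]
eef_rot: [1.138, 1.253, -1.138]
force: [0.6, 0.5, 0.4]
opening: 0.797
time_s: 15.42
eef_pos: [0.4472, 0.0664, 0.1541]
eef_rot: [1.137, 1.254, -1.136]
force: [-0.3, -0.3, -0.3]
opening: 0.843
t 15.43 pos [0.4472 0.0664 0.1541] jaw ang deg 5.65 tilt [ 0.001  0.    -1.   ] F [-0.3 -0.3 -0.3] open mm 78.4
tool shift mm [106.1   7.9 -25.2]
```

View pics/s5.png

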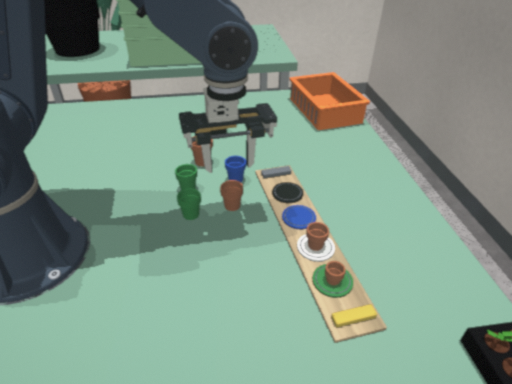

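Pot_2 is upright on white at (317,236). Next is pot_3; its nearest look-alike is about 19 mm clear of the finger backs.

```bash
python3 -m handwheel '{"translation":[[0,0.08,-0.2],[0,0,-0.05],[0,0,0],[0.2,0,0],[0.4,0,0],[0.3,0,0],[0.16,0,0],[0,0,0]],"yaw":[0,0,0,0,0,0,0,0],"claw":[78,78,78,78,78,78,78,78]}' 18; python3 go.py 0.4526 0.0923 0.048
```

```text
time_s: 16.48
eef_pos: [0.454, 0.09, 0.0463]
eef_rot: [1.138, 1.254, -1.14]
force: [-0.0, -0.8, -0.1]
opening: 0.838
t 16.48 pos [0.454  0.09   0.0463] jaw ang deg 5.47 tilt [-0.001 -0.    -1.   ] F [-0.  -0.8 -0.1] open mm 78.0
tool shift mm [-1.6 -1.2 -2.4]
```

```bash
python3 -m handwheel '{"translation":[[0,-0.01,-0.02],[0,0,0],[0,0,0],[0,0,0],[0,0,0],[0,0,0],[0,0,0]],"yaw":[0,0,0,0,0,0,0],"claw":[78,60,46,46,46,46,46]}'; python3 go.py 0.603 0.016 0.15; python3 -m handwheel '{"translation":[[-0.1,0,0],[-0.3,0,0],[-0.4,0,0],[-0.2,0,0],[0,0.3,0.1],[0,0.4,0.2],[0,0.5,0.3],[0,0.2,0.2]],"yaw":[0,0,0,0,0,0,0,0],"claw":[46,46,46,46,46,46,46,46]}';  python3 go.py 0.603 0.016 0.065
python3 - <<'E'
from h import *
d,W,R=cloud("side");cv2.imwrite("pics/s6.png",d["img"])
E
```

```text
time_s: 17.35
eef_pos: [0.4532, 0.0924, 0.0471]
eef_rot: [1.138, 1.253, -1.138]
force: [-1.4, -0.2, 5.8]
opening: 0.591
t 17.35 pos [0.4532 0.0924 0.0471] jaw ang deg 5.5 tilt [ 0.  0. -1.] F [-1.4 -0.2  5.8] open mm 54.9
tool shift mm [-102.9  141.8   90.4]
time_s: 18.35
eef_pos: [0.602, 0.025, 0.1471]
eef_rot: [1.139, 1.252, -1.138]
force: [-0.6, 0.8, -1.4]
opening: 0.595
t 18.35 pos [0.602  0.025  0.1471] jaw ang deg 5.47 tilt [ 0.001 -0.    -1.   ] F [-0.6  0.8 -1.4] open mm 55.3
tool shift mm [82.1  0.   9. ]
```

View pics/s6.png

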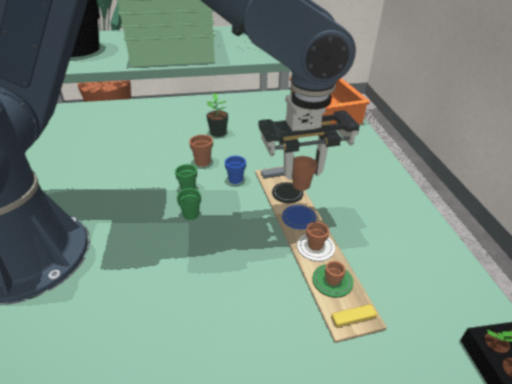

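Pot_3 is held upright at (303,174), above the row.

```bash
python3 -m handwheel '{"translation":[[0,0,0.09],[0.2,0,0],[0.3,0,0],[0.2,0,0],[0.06,0,0],[0.03,0,0],[0,0,0],[0,0,0]],"yaw":[0,0,0,0,0,0,0,0],"claw":[46,46,46,46,46,46,46,46]}'; python3 go.py 0.603 0.016 0.0631
```

```text
time_s: 19.4
eef_pos: [0.6013, 0.0171, 0.0684]
eef_rot: [1.139, 1.252, -1.138]
force: [-0.8, 0.0, -1.5]
opening: 0.592
t 19.4 pos [0.6013 0.0171 0.0684] jaw ang deg 5.5 tilt [ 0.001 -0.    -1.   ] F [-0.8  0.  -1.5] open mm 55.1
tool shift mm [5.3 1.6 1.3]
```

```bash
python3 -m handwheel '{"translation":[[0.02,0.01,0.01],[0.02,0,0],[0.01,0,0],[0,0,0],[0,0,0]],"yaw":[0,0,0,0,0],"claw":[46,46,46,46,46]}'; python3 go.py 0.603 0.016 0.0631;  python3 -m handwheel '{"translation":[[0,0,0],[0,0,0],[0,0,0],[0,0,0]],"yaw":[0,0,0,0],"claw":[62,70,80,85]}';python3 -m handwheel '{"translation":[[-0.2,0,0],[-0.4,0,0],[-0.4,0,0],[-0.1,-0.4,-0.3],[0,-0.4,-0.5],[0,-0.4,-0.5],[0,-0.3,-0.5],[0,-0.1,-0.5]],"yaw":[0,0,0,0,0,0,0,0],"claw":[88,88,88,88,88,88,88,88]}'; python3 go.py 0.3918 0.2942 0.058
python3 - <<'E'
from h import *
d,W,R=cloud("side");cv2.imwrite("pics/s7.png",d["img"])
E
```

```text
time_s: 20.02
eef_pos: [0.6021, 0.0162, 0.0631]
eef_rot: [1.138, 1.253, -1.138]
force: [-2.5, -0.9, 5.7]
opening: 0.595
t 20.02 pos [0.6021 0.0162 0.0631] jaw ang deg 5.5 tilt [ 0. -0. -1.] F [-2.5 -0.9  5.7] open mm 55.3
tool shift mm [0.  0.9 0.3]
time_s: 20.52
eef_pos: [0.602, 0.0163, 0.0626]
eef_rot: [1.138, 1.253, -1.138]
force: [0.3, 0.1, -0.0]
opening: 0.896
time_s: 21.52
eef_pos: [0.4214, 0.229, 0.1743]
eef_rot: [1.139, 1.252, -1.137]
force: [1.6, 0.6, 0.3]
opening: 0.949
t 21.52 pos [0.4214 0.229  0.1743] jaw ang deg 5.5 tilt [ 0.001  0.001 -1.   ] F [1.6 0.6 0.3] open mm 88.3
tool shift mm [116.3 -23.4 -67.7]
```

View pics/s7.png

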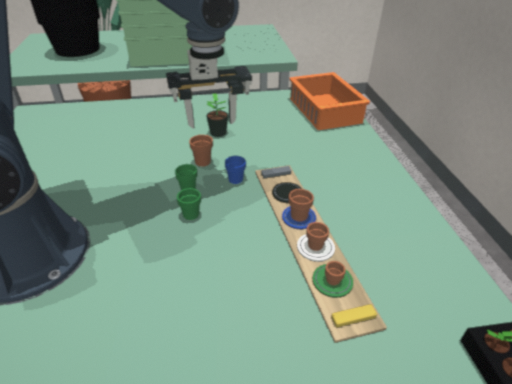

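Pot_3 is on blue at (300,205), and the pots and look-alikes nearby are undisturbed. Next is pot_4 at (202,150).

```bash
python3 -m handwheel '{"translation":[[0,-0.1,-0.3],[0,-0.12,-0.38],[0,0,0],[0.3,0,0],[0.3,0,0],[0,0,0],[0,0,0]],"yaw":[0,0,0,0,0,0,0],"claw":[88,88,88,88,88,88,88]}' 20; python3 go.py 0.3918 0.2942 0.058;
```

```text
time_s: 22.45
eef_pos: [0.3953, 0.2932, 0.1141]
eef_rot: [1.14, 1.252, -1.137]
force: [0.3, -0.2, -0.4]
opening: 0.946
t 22.45 pos [0.3953 0.2932 0.1141] jaw ang deg 5.47 tilt [ 0.001  0.001 -1.   ] F [ 0.3 -0.2 -0.4] open mm 88.0
tool shift mm [56.1 -3.4 -1.3]
```

```bash
python3 -m handwheel '{"translation":[[0,-0.035,-0.01],[0,0,0],[0.2,0,0],[0.2,0,0],[0.15,0,0],[0,0,0],[0,0,0]],"yaw":[0,0,0,0,0,0,0],"claw":[88,88,88,88,88,88,88]}' 20; python3 -m handwheel '{"translation":[[0,0,0],[0,0,0],[0,0,0],[0,0,0],[0,0,0],[0,0,0],[0,0,0]],"yaw":[0,0,0,0,0,0,0],"claw":[78,65,54,54,54,54,54]}';python3 go.py 0.3918 0.2942 0.058;
```

```text
time_s: 23.32
eef_pos: [0.3912, 0.2941, 0.0583]
eef_rot: [1.139, 1.253, -1.138]
force: [-0.2, -0.4, -0.1]
opening: 0.943
time_s: 24.2
eef_pos: [0.3911, 0.294, 0.0579]
eef_rot: [1.139, 1.253, -1.138]
force: [1.5, -0.6, 5.3]
opening: 0.686
t 24.2 pos [0.3911 0.294  0.0579] jaw ang deg 5.5 tilt [ 0.001  0.    -1.   ] F [ 1.5 -0.6  5.3] open mm 63.8
tool shift mm [-0.1  0.7 -0.1]
```

```bash
python3 -m handwheel '{"translation":[[-0.1,0,0],[-0.3,0,0],[-0.4,0,0],[-0.2,0,0],[0,0.3,0.2],[0,0.4,0.4],[0,0.5,0.5],[0,0.4,0.4]],"yaw":[0,0,0,0,0,0,0,0],"claw":[54,54,54,54,54,54,54,54]}'; python3 -m handwheel '{"translation":[[0,0.2,0.3],[0,0,0.1],[0,0,0]],"yaw":[0,0,0],"claw":[54,54,54]}'; python3 go.py 0.5943 0.1095 0.0760
python3 - <<'E'
from h import *
d,W,R=cloud("side");cv2.imwrite("pics/s8.png",d["img"])
E
```

```text
time_s: 25.2
eef_pos: [0.5592, 0.1636, 0.158]
eef_rot: [1.138, 1.253, -1.139]
force: [0.0, 0.8, -2.6]
opening: 0.689
time_s: 25.58
eef_pos: [0.5811, 0.1272, 0.1576]
eef_rot: [1.138, 1.254, -1.14]
force: [-0.4, 0.7, -1.0]
opening: 0.684
t 25.57 pos [0.5811 0.1272 0.1576] jaw ang deg 5.46 tilt [-0.001  0.    -1.   ] F [-0.4  0.7 -1. ] open mm 63.6
tool shift mm [81.6 11.5 18.8]
```

View pics/s8.png

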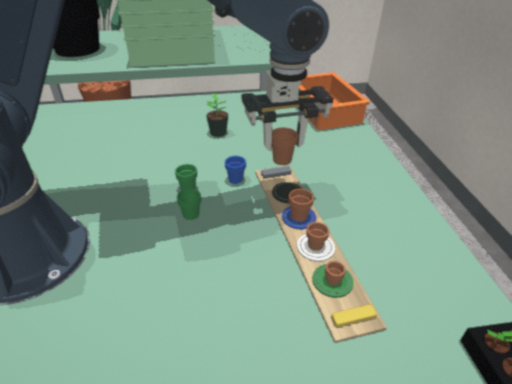

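Pot_4 is held upright at (284,146).

```bash
python3 -m handwheel '{"translation":[[0,0.11,0.18],[0,0,0],[0.2,0,0],[0.3,0,0],[0.2,0,0],[0.07,0,0],[0,0,0],[0,0,0]],"yaw":[0,0,0,0,0,0,0,0],"claw":[54,54,54,54,54,54,54,54]}'; python3 go.py 0.5943 0.1095 0.0739
```

```text
time_s: 26.62
eef_pos: [0.5951, 0.1105, 0.0817]
eef_rot: [1.139, 1.252, -1.137]
force: [0.5, -0.2, -0.5]
opening: 0.691
t 26.62 pos [0.5951 0.1105 0.0817] jaw ang deg 5.5 tilt [ 0.001  0.    -1.   ] F [ 0.5 -0.2 -0.5] open mm 64.2
tool shift mm [ 7.8 -0.9  0.9]
```

```bash
python3 -m handwheel '{"translation":[[0.03,-0.01,0.01],[0.03,0,0],[0.015,0,0],[0,0,0],[0,0,0],[0,0,0]],"yaw":[0,0,0,0,0,0],"claw":[54,54,54,54,54,54]}'; python3 go.py 0.5943 0.1095 0.0739;  python3 -m handwheel '{"translation":[[0,0,0],[0,0,0],[0,0,0],[0,0,0]],"yaw":[0,0,0,0],"claw":[70,80,85,90]}';python3 -m handwheel '{"translation":[[-0.2,0,0],[-0.4,0,0],[-0.4,0,0],[-0.1,-0.4,0],[0,-0.5,0],[0,-0.5,0],[0,-0.4,-0.3],[0,0,-0.5]],"yaw":[0,0,0,0,0,0,0,0],"claw":[88,88,88,88,88,88,88,88]}';python3 -m handwheel '{"translation":[[0,0,-0.5],[0,-0.1,-0.5],[0,0,-0.4],[0,0,0]],"yaw":[0,0,0,0],"claw":[88,88,88,88]}'
cat > fin.py <<'E'
from h import *
for n in("side","top"):
    d,W,R=cloud(n);cv2.imwrite(f"pics/fin_{n}.png",d["img"])
    h=cv2.cvtColor(d["img"],cv2.COLOR_BGR2HSV)
    m=((h[...,0]<14)|(h[...,0]>172))&(h[...,1]>100)
    for i,(x,y,H,D) in enumerate(((.6222,-.1714,.036,.038),(.6132,-.0768,.048,.047),(.6042,.0178,.06,.056),(.5952,.1124,.072,.065))):
        q=m&(np.hypot(W[...,0]-x,W[...,1]-y)<.05)&(np.abs(W[...,2]-.016-H)<.006)
        w=W[q]; o,r=cv2.minEnclosingCircle(w[:,:2].astype(np.float32)) if len(w) else ((0,0),0)
        print(n,i+1,len(w),np.round(o,4),"dia",round(2*r,4),"z",np.round(np.percentile(w[:,2],95),4) if len(w) else 0)
E
python3 fin.py
```

```text
time_s: 27.38
eef_pos: [0.5938, 0.1093, 0.074]
eef_rot: [1.138, 1.253, -1.138]
force: [-3.3, -1.3, 7.4]
opening: 0.694
t 27.38 pos [0.5938 0.1093 0.074 ] jaw ang deg 5.5 tilt [ 0. -0. -1.] F [-3.3 -1.3  7.4] open mm 64.5
tool shift mm [ 0.1  0.5 -0.2]
time_s: 27.88
eef_pos: [0.5937, 0.1093, 0.0732]
eef_rot: [1.138, 1.253, -1.138]
force: [0.5, -0.2, -1.0]
opening: 0.956
time_s: 28.88
eef_pos: [0.4051, 0.1716, 0.1847]
eef_rot: [1.14, 1.251, -1.139]
force: [1.6, -0.3, 0.0]
opening: 0.945
time_s: 29.38
eef_pos: [0.3832, 0.3122, 0.1844]
eef_rot: [1.138, 1.254, -1.134]
force: [0.6, -1.0, 0.3]
opening: 0.947
side 1 141 [ 0.6229 -0.1745] dia 0.0388 z 0.0531
side 2 126 [ 0.6136 -0.0796] dia 0.0481 z 0.0651
side 3 127 [0.6005 0.0165] dia 0.0573 z 0.0764
side 4 108 [0.5938 0.1098] dia 0.0655 z 0.0885
top 1 48 [ 0.6218 -0.1719] dia 0.0378 z 0.0551
top 2 72 [ 0.6125 -0.0787] dia 0.0468 z 0.0681
top 3 90 [0.6007 0.0184] dia 0.0562 z 0.08
top 4 119 [0.5919 0.1098] dia 0.0665 z 0.0914
```

```bash
python3 - <<'E'
import cv2
a=cv2.imread("pics/fin_side.png")[140:330,240:400];b=cv2.imread("pics/fin_top.png")
cv2.imwrite("pics/fs.png",cv2.resize(a,None,fx=3.1,fy=3.1,interpolation=2))
cv2.imwrite("pics/ft.png",b)
E
```

```text
(no output)
```

View pics/fs.png

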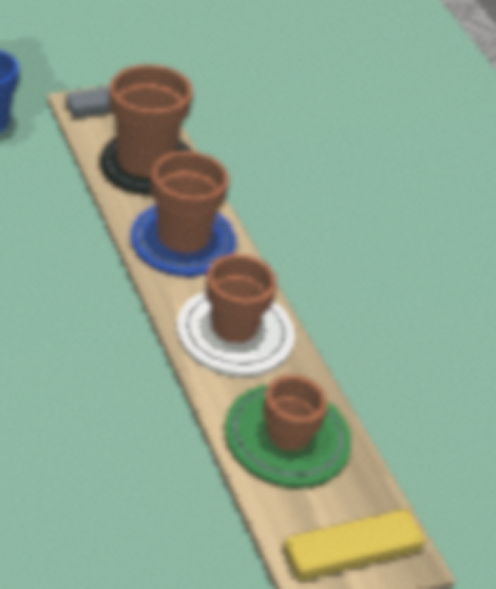

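View pics/ft.png

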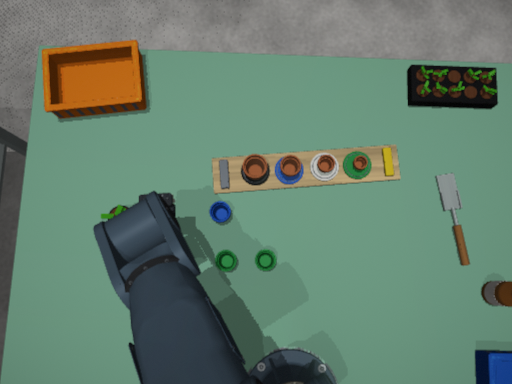

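```bash
python3 -m handwheel '{"translation":[[0,0,0.5],[0,0,0.4],[0,0,0],[0,0,0]],"yaw":[0,0,0,0],"claw":[88,88,88,88]}'; python3 - <<'E'
from h import *
a=cv2.imread("pics/side0.png");b=get_image("side")["img"];cv2.imwrite("pics/cmp.png",cv2.resize(np.hstack([a[80:230,150:300],b[80:230,150:300]]),None,fx=2.6,fy=2.6))
E
```

```text
time_s: 29.98
eef_pos: [0.3924, 0.2202, 0.1837]
eef_rot: [1.14, 1.252, -1.139]
force: [-0.1, 0.7, 0.7]
opening: 0.942
```

View pics/cmp.png

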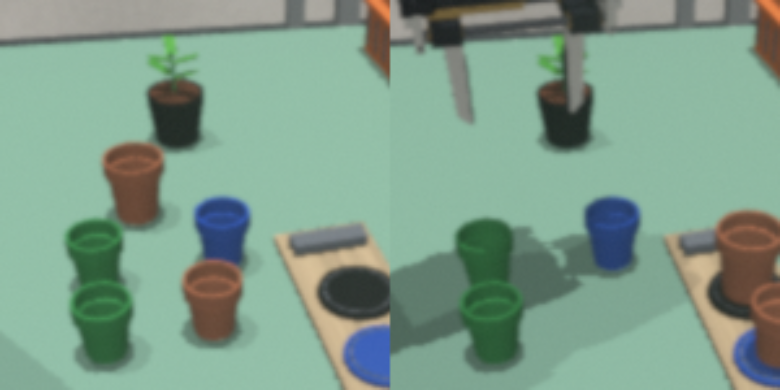

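The seedling (left crop 175,115; right crop 565,115) and the look-alikes have not moved. The gripper is free and only passes in front of the seedling in this view. I'm handing the job in.

```bash
python3 -c "
from bench import *
print(close_job())"
```

```text
the job is handed in; nothing more can be done
None
```

I placed the four terracotta pots by size and handed the job in at about 30 s, with the gripper clear of everything. From the yellow end they are pot_1 on green, pot_2 on white, pot_3 on blue and pot_4 on black at the grey end.

**Last checks:**
- All four pots stand upright, mouth up, with rim heights matching their sizes (the side camera is within 1 mm; the top camera reads about 3 mm high).
- Each pot is within about 2–4 mm of its stand's centre.
- The seedling and the blue and green look-alikes look unmoved in the pictures.

**Disagreements:**
- The two cameras differ by about 2–6 mm in y (worst on the black stand), so I aimed between them. For pot_4 the offset reads about 4 mm in each view, but in different directions.
- The side-view outline of the green stand was incomplete, so its centre rests mainly on the top view and the stand spacing.
- Pot_2 measured 45 mm in the jaws against 47 mm nominal, but it sat straight in the grip.

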